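# Zero the studio scale, drop the milling balls, record the weight

### The arm

A 6-joint arm with a two-finger parallel gripper is mounted at the origin on the work surface. World frame = base frame: x ahead of the robot, y to its left, z up, the work surface at z = 0. Lengths are in m, angles in rad, forces in N, time in s.
With the tool pointing down it reaches from about 0.425 to 0.95 m from the base axis. Payload 3.5 kg.
Tool frame: the origin (TCP) lies at the very end of the fingers, on their centre line; the grasp point (between the pads) lies 19 mm behind it; z points along the fingers, y is the direction in which the jaws open and shut (so a half turn about z gives the same grasp; the last joint's range is limited). The gripper opens to 85 mm and grips with 20 to 120 N. Pads are 22 mm wide; open, the fingers measure 114 mm over their backs; the gripper's body (76 mm by 85 mm) begins 54 mm behind the grasp point. The pads swing forward as they close: fully open they stand 13 mm farther back than shut.
Start: joints at [-1.319, 0.286, 1.577, -0, 1.279, -0.15], TCP at [0.264, -0.621, 0.231] pointing down, gripper open.
Joint ranges: [-2.77, 2.77], [-0.9, 2.22], [0.21, 2.48], [-1.53, 4.67], [0.24, 2.81], [-2.84, 2.84]. Speed limits (rad/s): [2.79, 2.79, 3.14, 3.14, 3.14, 3.14].

### API

Orientations are given as a unit quaternion [x, y, z, w].
In Python, from plant import get_state, read_camera, get_calibration, ticket, search_frame, cut_out, pinpoint gives the robot as it stands.
- The arm moves only by the tool move_arm, never from a script. Its argument "plan" is a list that holds one entry, the list of rows, each a list of 7 numbers: the turn, a rotation vector about the tool's x, y, z in degrees, then the shift along the tool's x, y, z in m, then the finger opening in m, from 0 to 0.0854. In form: [[[ax, ay, az, x, y, z, hand], ...]]. A call has exactly 5 rows; each row is the pose to reach, as a shift and turn from the pose measured when the call began, along the tool's axes at that moment; what a row does not reach only later rows make up. A row lasts 1/8 s, in which the tool goes at most 62.5 mm and 10.7 degrees, less where a joint would pass 70% of its speed; a pose out of reach is approached as far as the arm can. A call with a gripper value outside its range is refused whole. The fingers move at their own pace and stop on an object; "force" is the grip in N (left out, the last holds). Time passes only in rows, so rows that repeat a pose let the fingers close, or fill a call up. It gives the time, the measured TCP pose, the force and the opening at its end, in the units of the state.
- get_state(): the state, without advancing time (a new reading comes with each control period).
- read_camera(name): name is "scene" or "top" or "wrist"; returns the picture (420x560x3 uint8, red, green, blue); there is no depth.
- get_calibration(name): a dict with "mtx" (3x3 intrinsics, pixels), "dist_coeffs" ([k1, k2, p1, p2, k3] as OpenCV has them; the pictures are not rectified), "extrinsics" (4x4, takes a point from camera to world coordinates); the wrist camera has in their place "hand_eye" (4x4, takes a point from camera to tool coordinates, whose origin is the TCP and whose axes are the flange's). Camera axes: x right, y up, looking along -z (the intrinsics and any distortion apply to the point x, -y, -z); pixel columns grow to the right and rows downward; lengths in m; the calibration is good to about 2 mm. A picture is of the moment at which its call begins: read the wrist's pose just before it. get_calibration takes no time and is no camera call.
- ticket.sign_off(): hands the job in, once; it reports no verdict.
Trained networks look in the newest picture that a camera, given by its name, has taken for a name from the list of things; names that differ only in an ending like _2 or _b are one class to them, and where a whole thing is asked for, a point or a joint stands for the part that bears it (a point fixed in the world has none). Each returns a list of dicts, best first, with "p" (0 to 1); they miss things now and then, are a little off and sometimes report something else, mostly with a low value. They report only what shows in the picture. A call takes as long as a camera call. They do not tell look-alikes from the thing itself.
- search_frame(camera, query): "centre" ([column, row] in pixels, amid what is visible of it).
- cut_out(camera, query): "pixels" (420x560 bool, what is visible of it) and "centre" ([column, row] in pixels, amid what is visible of it).
- pinpoint(camera, query): "centre" ([column, row] in pixels: a listed point, or the origin of a listed thing).
The state is a dict: "time": time; "qpos": joint angles; "dq": joint speeds; "joint_efforts": joint torques, N m; "eef_pos": TCP position; "tcp_rot": TCP orientation; "contact_force": force on the tool from outside, world axes, zero at the start; "wrist_torque": the same for the moment, N m; "opening": opening from 0.0 (shut) to 1.0 (fully open).
Only numpy, scipy, OpenCV 4.12 (cv2) and the standard library are available. Lean on these libraries where they do the work, as an engineer would, in place of code of your own. Each camera call takes 0.05 s, during which the arm holds its last target.

### The job

Weigh the porcelain milling balls: with a fingertip press the blue key on the scale's sloping keypad, firmly but not hard, to zero it with the empty bowl on; then slide the orange-knobbed bolt fully to the left (as you face the keypad, so towards the blue key's end) so that the box's hinged floor drops and all six balls fall into the bowl; once they are in the bowl press the green key in the same way to record the weight. Never press the red key (or the blue one again after the drop, or the green one before it), leave the bowl where it stands and the things around the scale alone.

Things in the scene. Friction and masses are not known exactly. Their poses are not given: they have to be found in the camera images.
- station: White bench scale with a drop-bottom box over it, fixed. Housing 240 mm wide (y), top at z 74 mm; steel pan on it, top at z 86 mm, x 40 to 170 mm. Origin: on the bench top under the keypad's middle; x runs from the keypad to the scale's back (roughly to the robot's left), y to the left seen from the keypad's side, z up.
- panel (a point): Middle of the keypad panel, 45 mm above the bench. The panel, 90 x 240 mm, faces roughly to the robot's right and slopes up to the back at 40 degrees to the horizontal. From left to right: blue, red, green key, 60 mm apart. Axes as the station's.
- box_mouth (a point): Centre of the box's open top, 320 mm above the bench. The box is 126 mm (x) x 120 mm (y) outside with 4 mm walls, spans 250 to 320 mm above the bench and is carried by two posts at the back. Axes as the station's.
- bracket (a point): Middle of the top of the steel bracket under the bolt, z 237 mm. Bar 34 mm (x) x 190 mm (y) x 12 mm, with end cheeks up to z 255 mm beyond y -83 and +83 mm of this point. It hangs over the keys: they can be reached only by a tool slanting in from the keypad's side. Axes as the station's.
- key_blue: Blue membrane key, zeroes the scale, the left one. 30 mm square, 3.5 mm proud of the panel. Origin: centre of its outer face; z points square out of the panel, y to the left, x up the slope. Travel 2 mm: gives at 2 N, 6 N at 1 mm, 10 N at the stop. Registers above 5.5 N from a fingertip, held 0.2 s; over 40 N ruins it.
- key_red: Red membrane key, switches the scale off if it gets over 2.5 N, the middle one. 30 mm square, 3.5 mm proud of the panel. Origin: centre of its outer face; z points square out of the panel, y to the left, x up the slope. Travel 2 mm: gives at 2 N, 6 N at 1 mm, 10 N at the stop. It must never be pressed.
- key_green: Green membrane key, records the weight, the right one. 30 mm square, 3.5 mm proud of the panel. Origin: centre of its outer face; z points square out of the panel, y to the left, x up the slope. Travel 2 mm: gives at 2 N, 6 N at 1 mm, 10 N at the stop. Registers above 5.5 N from a fingertip, held 0.2 s; over 40 N ruins it.
- bolt_knob (a point): Centre of the top of the bolt's upright orange knob: 18 mm diameter, the knob's orange grip reaches from the top to 46 mm below it, 36 mm (centre to box face) in front of the box, top at 308.5 mm above the bench, 11.5 mm below the box's rim. Axes as the station's.
- bolt (a joint): Travel of the bolt in m: 0 shut, 0.045 fully open, sliding along the station's +y (left). Starts near 0. It needs about 2 to 4 N, stays where it is left, and frees the floor's tongue after about 0.032.
- floor (a joint): Angle of the box's hinged floor in rad: about 0 shut, grows as it drops, 1.15 hanging open. Hinge at the back of the box; it falls by itself once the bolt is withdrawn.
- bowl: Loose round steel bowl, rim diameter 156 mm, 55 mm high, standing on the pan under the box, centred about 100 mm behind the station's origin. Origin: centre of its underside.
- bowl_in (a point): Centre of the bowl's inner floor, z up.
- ball0_center (a point): Centre of a loose white porcelain milling ball, 28 mm diameter, about 28 g; starts on the floor of the box.
- ball1_center (a point): Centre of a loose white porcelain milling ball, 28 mm diameter, about 28 g; starts on the floor of the box.
- ball2_center (a point): Centre of a loose white porcelain milling ball, 28 mm diameter, about 28 g; starts on the floor of the box.
- ball3_center (a point): Centre of a loose white porcelain milling ball, 28 mm diameter, about 28 g; starts on the floor of the box.
- ball4_center (a point): Centre of a loose white porcelain milling ball, 28 mm diameter, about 28 g; starts on the floor of the box.
- ball5_center (a point): Centre of a loose white porcelain milling ball, 28 mm diameter, about 28 g; starts on the floor of the box.
- blank: Bystander: brown clay bottle blank, 74 mm diameter, 147 mm tall, loose on the bench near the scale. Origin: centre of its underside.
- jar: Bystander: white jar with blue cap, 64 mm diameter, 90 mm tall, loose on the bench near the scale. Origin: centre of its underside.
- cup: Bystander: blue ceramic cup, 72 mm diameter, 75 mm tall, loose on the bench near the scale. Origin: centre of its underside.
Things that resemble listed ones, but are neither listed nor needed, are in the scene too. Leave any turquoise look-alike of the part that bears ball1_center alone. Leave any brown look-alike of the part that bears ball4_center alone.

How it is judged:
By the outcome, as a careful person would: the job done as asked, in the order asked, and still so for the second after the job is handed in, with the robot touching nothing.
It also fails if it takes over 58 s, if anything falls off the work surface, if the arm or the gripper's body presses on something with over 40 N, if the wrist force passes 120 N, or if a joint passes its speed limit or range.

## Working session

There is one attempt and no reset: what is moved stays moved. The work goes in short steps, Python scripts to look and compute and a tool call to move; the robot and the scene stay as the last step left them, time stands still between calls to the robot, and variables do not carry over. Pictures are saved under pics/ and viewed, and the job is handed in when it is done.

Besides the shell and the picture viewer there is one more tool, called after "Call:" as a command line: name --argument value ..., lists and objects as JSON in quotes. move_arm: Moves the arm, as the interface text tells. Its arguments: {"type":"object","properties":{"plan":{"type":"array","items":{"type":"array","items":{"type":"array","items":{"type":"number"}}}},"force":{"type":"number"}},"required":["plan"]}

```bash
ls; mkdir -p pics; python3 - <<'E'
from plant import *
import cv2,numpy as np
s=get_state();print({k:np.round(v,3) for k,v in s.items()})
for c in ['scene','top','wrist']:
    im=read_camera(c);cv2.imwrite(f'pics/{c}0.png',im[:,:,::-1])
    k=get_calibration(c);print(c,{a:np.round(b,4).tolist() for a,b in k.items()})
    for n in ['panel','box_mouth','bracket','key_blue','key_red','key_green','bolt_knob','bowl','blank','jar','cup']:
        r=pinpoint(c,n);print(n,[(np.round(d['centre'],1).tolist(),round(d['p'],2)) for d in r[:3]])
E
```

```text
pics
{'time': np.float64(0.0), 'qpos': array([-1.319,  0.287,  1.578, -0.   ,  1.279, -0.15 ]), 'dq': array([-0.001, -0.   ,  0.   , -0.001, -0.002, -0.002]), 'joint_efforts': array([ 0.0000e+00, -4.0598e+01, -2.9263e+01, -0.0000e+00,  6.0000e-03,
        0.0000e+00]), 'eef_pos': array([ 0.264, -0.621,  0.23 ]), 'tcp_rot': array([ 0.98 ,  0.2  , -0.   , -0.001]), 'contact_force': array([ 0.331, -0.491,  0.037]), 'wrist_torque': array([-0.001, -0.001, -0.017]), 'opening': np.float64(0.998)}
scene {'mtx': [[450.4134, 0.0, 271.979], [0.0, 450.4134, 209.2687], [0.0, 0.0, 1.0]], 'dist_coeffs': [-0.1222, 0.0, 0.0, 0.0, 0.0], 'extrinsics': [[0.7674, -0.416, 0.4879, 0.9815], [0.6408, 0.4712, -0.6061, -0.378], [0.0223, 0.7778, 0.6282, 0.7104], [0.0, 0.0, 0.0, 1.0]]}
panel [([187.6, 321.0], 0.98), ([210.1, 176.1], 0.33)]
box_mouth [([213.2, 177.1], 0.98)]
bracket [([159.6, 250.3], 0.96)]
key_blue [([161.3, 309.4], 0.57), ([209.5, 176.7], 0.17)]
key_red [([183.2, 324.7], 0.57), ([326.1, 279.4], 0.37)]
key_green [([206.5, 345.8], 0.74), ([327.7, 335.1], 0.5)]
bolt_knob [([159.9, 211.7], 0.92), (
[... 384 characters left out ...]
0.0134, 0.1716, 0.9851, 1.0611], [0.0, 0.0, 0.0, 1.0]]}
panel []
box_mouth [([343.9, 213.6], 0.87)]
bracket [([394.1, 221.1], 0.63)]
key_blue [([370.6, 256.5], 0.6)]
key_red []
key_green []
bolt_knob [([400.8, 212.3], 0.65)]
bowl []
blank [([292.5, 155.6], 0.62)]
jar [([240.7, 185.1], 0.79)]
cup [([338.1, 151.7], 0.7)]
wrist {'mtx': [[302.6337, 0.0, 277.4719], [0.0, 302.6337, 208.079], [0.0, 0.0, 1.0]], 'dist_coeffs': [0.0121, 0.0, 0.0, 0.0, 0.0], 'hand_eye': [[-0.0009, 0.9514, 0.308, 0.0789], [1.0, 0.0007, 0.0007, 0.0001], [0.0004, 0.308, -0.9514, -0.1425], [0.0, 0.0, 0.0, 1.0]]}
panel []
box_mouth []
bracket []
key_blue []
key_red []
key_green []
bolt_knob []
bowl []
blank []
jar []
cup []
```

View pics.

View pics/scene0.png

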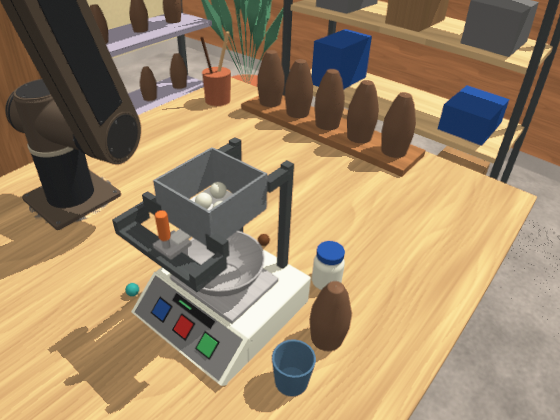

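View pics/top0.png

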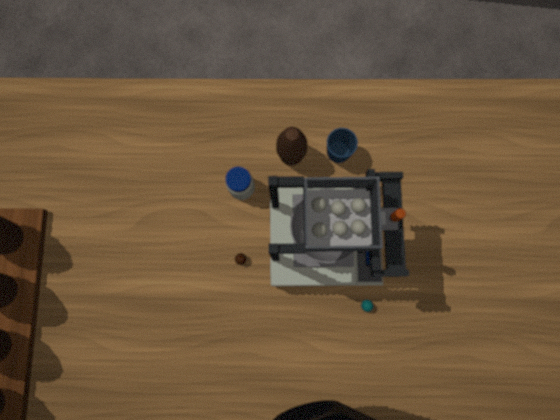

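View pics/wrist0.png

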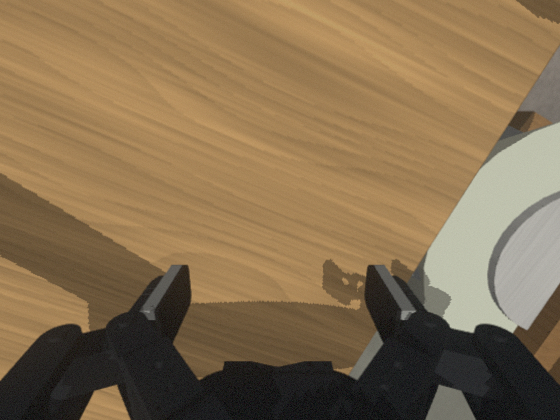

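```bash
cat > h.py <<'E'
import numpy as np,cv2
from plant import *
from scipy.optimize import least_squares
from scipy.spatial.transform import Rotation as R
CAL={c:get_calibration(c) for c in ['scene','top','wrist']}
def proj(c,P,T=None):
    k=CAL[c];E=np.array(k['extrinsics']) if T is None else T
    p=(np.atleast_2d(P)-E[:3,3])@E[:3,:3]
    q=p*[1,-1,-1]
    return cv2.projectPoints(q.reshape(-1,1,3),np.zeros(3),np.zeros(3),np.array(k['mtx']),np.array(k['dist_coeffs']))[0].reshape(-1,2)
def wristT(s):
    T=np.eye(4);T[:3,:3]=R.from_quat(s['tcp_rot']).as_matrix();T[:3,3]=s['eef_pos']
    return T@np.array(CAL['wrist']['hand_eye'])
def ray(c,uv,T=None):
    k=CAL[c];E=np.array(k['extrinsics']) if T is None else T
    u=cv2.undistortPoints(np.array(uv,float).reshape(-1,1,2),np.array(k['mtx']),np.array(k['dist_coeffs'])).reshape(2)
    return E[:3,3],E[:3,:3]@np.array([u[0],-u[1],-1])
def atz(c,uv,z,T=None):
    o,d=ray(c,uv,T);return o+d*(z-o[2])/d[2]
E
python3 - <<'E'
from h import *
for c,n,uv,z in [('scene','panel',(187.6,321),.045),('scene','mouth',(213.2,177.1),.32),('top','mouth',(343.9,213.6),.32),('scene','brk',(159.6,250.3),.237),('top','brk',(394.1,221.1),.237),('scene','knob',(159.9,211.7),.3085),('top','knob',(400.8,212.3),.3085),('scene','blue',(161.3,309.4),.0477),('scene','red',(183.2,324.7),.0477),('scene','green',(206.5,345.8),.0477),
 ('scene','bowl',(223.2,274.9),.086),('scene','jar',(325.7,281.9),0),('top','jar',(240.7,185.1),0),('scene','blank',(328.7,337.4),0),('top','blank',(292.5,155.6),0),('scene','cup',(290.1,380.6),0),('top','cup',(338.1,151.7),0),('scene','turq',(132,289),.014)]:
    print(n,c,np.round(atz(c,uv,z),4))
E
```

```text
panel scene [ 0.5563 -0.0835  0.045 ]
mouth scene [ 0.5621 -0.0007  0.32  ]
mouth top [ 0.5528 -0.0029  0.32  ]
brk scene [ 0.55   -0.1084  0.237 ]
brk top [ 0.5528 -0.1056  0.237 ]
knob scene [ 0.5543 -0.099   0.3085]
knob top [ 0.5574 -0.1     0.3085]
blue scene [ 0.502  -0.0993  0.0477]
red scene [ 0.5582 -0.0955  0.0477]
green scene [ 0.6213 -0.0988  0.0477]
bowl scene [0.5533 0.0142 0.086 ]
jar scene [0.671  0.1954 0.    ]
jar top [0.6728 0.2027 0.    ]
blank scene [0.7554 0.0838 0.    ]
blank top [0.7471 0.0778 0.    ]
cup scene [ 0.7557 -0.0339  0.    ]
cup top [ 0.7573 -0.0333  0.    ]
turq scene [ 0.3926 -0.0914  0.014 ]
```

```bash
python3 - <<'E'
import cv2
a=cv2.imread('pics/scene0.png');cv2.imwrite('pics/sc_crop.png',cv2.resize(a[130:390,100:360],None,fx=2.3,fy=2.3,interpolation=cv2.INTER_CUBIC))
a=cv2.imread('pics/top0.png');cv2.imwrite('pics/top_crop.png',cv2.resize(a[110:330,220:450],None,fx=2.6,fy=2.6,interpolation=cv2.INTER_CUBIC))
E
```

```text
(no output)
```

View pics/sc_crop.png

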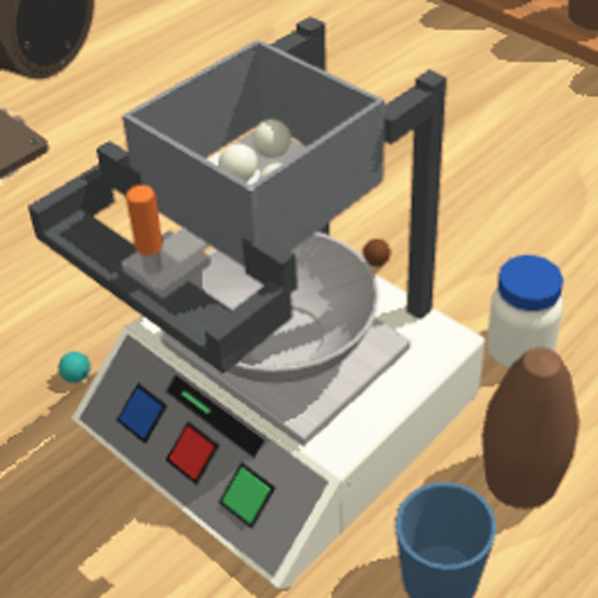

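View pics/top_crop.png

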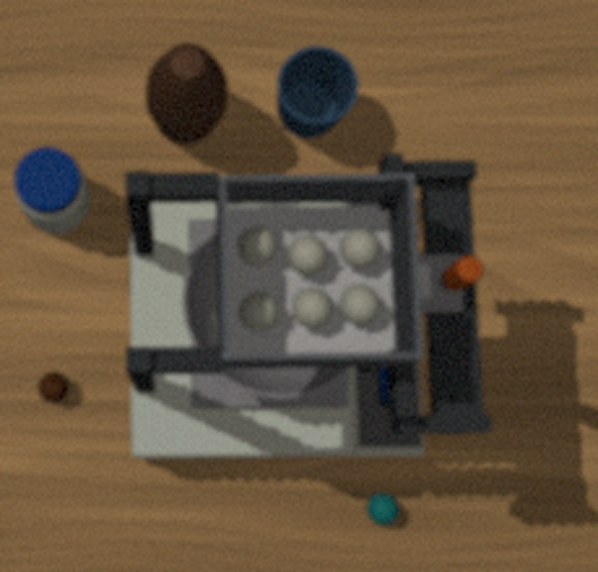

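```bash
cat >> h.py <<'E'
def frame(tilt=40,yaw=0):
    # tool x=+X world, z=(0,sin,-cos), yaw about world z
    t=np.radians(tilt);z=np.array([0,np.sin(t),-np.cos(t)]);x=np.array([1,0,0]);M=np.stack([x,np.cross(z,x),z],1)
    return R.from_euler('z',yaw,degrees=True).as_matrix()@M
def row(P,M=None):
    s=get_state();M0=R.from_quat(s['tcp_rot']).as_matrix()
    if M is None:M=M0
    v=R.from_matrix(M0.T@M).as_rotvec(degrees=True);d=M0.T@(np.array(P)-s['eef_pos'])
    print('turn',np.round(v,2),'shift',np.round(d,4),'|rot|',round(np.linalg.norm(v),1),'|d|',round(np.linalg.norm(d),3))
def st():
    s=get_state();print('t',round(s['time'],2),'p',np.round(s['eef_pos'],4),'q',np.round(s['qpos'],2),'F',np.round(s['contact_force'],2),'op',round(s['opening'],2))
    M=R.from_quat(s['tcp_rot']).as_matrix();print('z',np.round(M[:,2],3),'x',np.round(M[:,0],3));return s
E
python3 - <<'E'
from h import *
row([.53,-.22,.19],frame())
row([.40,-.42,.22],frame())
E
```

```text
turn [39.45  8.03 22.07] shift [ 0.4017 -0.2652  0.0413] |rot| 45.9 |d| 0.483
turn [39.45  8.03 22.07] shift [ 0.2039 -0.132   0.0113] |rot| 45.9 |d| 0.243
```

Call:
move_arm --plan '[[[8,1.6,4.4,0.04,-0.026,0.002,0],[16,3.2,8.8,0.08,-0.052,0.005,0],[24,4.8,13.2,0.12,-0.078,0.007,0],[32,6.4,17.6,0.16,-0.104,0.009,0],[39.4,8,22,0.204,-0.132,0.011,0]]]'

```text
time: 2.42
eef_pos: [0.4011, -0.4193, 0.2205]
tcp_rot: [0.939, -0.001, -0.0, -0.343]
contact_force: [0.4, 0.5, -1.1]
opening: 0.001
```

```bash
python3 - <<'E'
from h import *
st();row([.53,-.22,.19],frame())
E
```

```text
t 2.42 p [ 0.4011 -0.4193  0.2205] q [-1.11  0.41  1.55  0.3   1.82  0.44] F [ 0.44  0.54 -1.1 ] op 0.0
z [ 0.     0.645 -0.765] x [ 1.    -0.001 -0.001]
turn [-0.13 -0.01 -0.09] shift [ 0.1287 -0.1329  0.1518] |rot| 0.2 |d| 0.239
```

Call:
move_arm --plan '[[[0,0,0,0.026,-0.027,0.03,0],[0,0,0,0.052,-0.053,0.061,0],[0,0,0,0.078,-0.08,0.091,0],[0,0,0,0.104,-0.107,0.122,0],[0,0,0,0.129,-0.133,0.152,0]]]'

```text
time: 3.05
eef_pos: [0.5312, -0.2184, 0.1899]
tcp_rot: [0.939, -0.001, 0.0, -0.343]
contact_force: [-0.1, 0.2, -0.1]
opening: -0.003
```

```bash
python3 - <<'E'
from h import *
s=st();T=wristT(s)
im=read_camera('wrist');cv2.imwrite('pics/w1.png',im[:,:,::-1])
for n in ['panel','key_blue','key_red','key_green','bracket','bolt_knob']:
    r=pinpoint('wrist',n);print(n,[(np.round(d['centre'],1).tolist(),round(d['p'],2)) for d in r[:3]])
    for d in r[:1]:
        z={'panel':.045,'bracket':.237,'bolt_knob':.3085}.get(n,.0477)
        print(np.round(atz('wrist',d['centre'],z,T),4))
E
```

```text
t 3.05 p [ 0.5312 -0.2184  0.1899] q [-0.78  0.33  1.71  0.48  1.62  0.69] F [-0.09  0.16 -0.13] op -0.0
z [ 0.001  0.644 -0.765] x [ 1.    -0.001 -0.   ]
panel [([270.7, 160.3], 0.91)]
[ 0.5569 -0.0865  0.045 ]
key_blue [([278.5, 211.9], 0.88)]
[ 0.4997 -0.1001  0.0477]
key_red [([276.3, 161.6], 0.79)]
[ 0.5569 -0.097   0.0477]
key_green [([275.8, 107.0], 0.81)]
[ 0.6133 -0.0965  0.0477]
bracket [([88.6, 213.6], 0.61), ([277.8, 161.9], 0.59)]
[ 0.548  -0.1024  0.237 ]
bolt_knob [([186.5, 156.0], 0.32)]
[ 0.6125 -0.3253  0.3085]
```

View pics/w1.png

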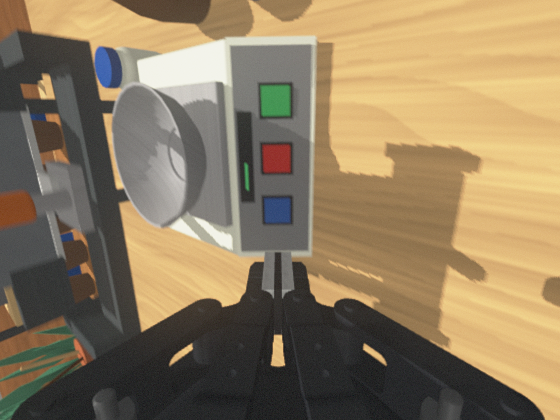

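```bash
cat > fit.py <<'E'
from h import *
s=get_state();T=wristT(s)
W=cv2.imread('pics/w1.png');S=cv2.imread('pics/scene0.png')
def blob(im,col,roi):
    h=cv2.cvtColor(im,cv2.COLOR_BGR2HSV);H,Sa,V=h[...,0].astype(int),h[...,1],h[...,2]
    m={'b':(abs(H-112)<12),'r':(H<6)|(H>174),'g':abs(H-65)<15}[col]&(Sa>110)&(V>50)
    k=np.zeros(m.shape,bool);x0,y0,x1,y1=roi;k[y0:y1,x0:x1]=1
    n,l,st_,c=cv2.connectedComponentsWithStats((m&k).astype(np.uint8))
    i=1+np.argmax(st_[1:,4]);return c[i],st_[i,4]
wb=[blob(W,c,(255,70,310,240)) for c in 'brg'];sb=[blob(S,c,(140,285,230,370)) for c in 'brg']
print(wb,sb)
def model(p):
    x,y,yaw,sl=p;a=np.radians(40);c,sn=np.cos(yaw),np.sin(yaw)
    n=np.array([-np.sin(a),0,np.cos(a)]);u=np.array([np.cos(a),0,np.sin(a)])
    K=np.array([np.array([0,0,.045])+.0035*n+sl*u+[0,yy,0] for yy in (.06,0,-.06)])
    Rz=np.array([[c,-sn,0],[sn,c,0],[0,0,1]]);return K@Rz.T+[x,y,0],Rz
def res(p,both=True):
    K,_=model(p)
    return np.r_[(proj('wrist',K,T)-[b[0] for b in wb]).ravel(),(proj('scene',K)-[b[0] for b in sb]).ravel() if both else []]
for both in (True,False):
    r=least_squares(res,[.556,-.086,np.pi/2,-.01],args=(both,),x_scale=[.01,.01,.05,.01]);print(both,np.round(r.x,4),np.round(r.fun,2));print(np.round(model(r.x)[0],4))
E
python3 fit.py
```

```text
[(array([276.95918367, 209.94348509]), np.int32(637)), (array([276.16969697, 157.93575758]), np.int32(825)), (array([275.05868815, 100.38550058]), np.int32(869))] [(array([160.89451477, 309.00843882]), np.int32(237)), (array([182.88278388, 326.32967033]), np.int32(273)), (array([206.58333333, 344.90666667]), np.int32(300))]
True [ 0.5591 -0.0923  1.5866 -0.0034] [-0.    0.3  -0.04  0.24  0.14 -0.3   0.06 -0.    0.12  0.04  0.22  0.  ]
[[ 0.4992 -0.0982  0.0455]
 [ 0.5592 -0.0972  0.0455]
 [ 0.6192 -0.0963  0.0455]]
False [ 0.5589 -0.0893  1.5887 -0.0057] [ 0.05 -0.07 -0.07  0.13  0.02 -0.06]
[[ 0.4991 -0.097   0.044 ]
 [ 0.559  -0.0959  0.044 ]
 [ 0.619  -0.0948  0.044 ]]
```

```bash
python3 - <<'E'
from h import *
row([.499,-.1104,.0603],frame(40,.9))
E
```

```text
turn [-0.09 -0.65 -0.82] shift [-0.0313 -0.0009  0.1705] |rot| 1.1 |d| 0.173
```

Call:
move_arm --plan '[[[0,-0.3,-0.4,-0.011,0,0.055,0],[-0.1,-0.6,-0.8,-0.022,0,0.11,0],[-0.1,-0.6,-0.8,-0.031,-0.001,0.15,0],[-0.1,-0.6,-0.8,-0.031,-0.001,0.17,0],[-0.1,-0.6,-0.8,-0.031,-0.001,0.17,0]]]'

```text
time: 4.03
eef_pos: [0.4993, -0.1108, 0.0604]
tcp_rot: [0.94, 0.007, -0.003, -0.342]
contact_force: [-0.5, -0.1, 0.0]
opening: 0.001
```

```bash
python3 - <<'E'
from h import *
s=st();row([.499,-.0975,.045],frame(40,.9))
im=read_camera('wrist');cv2.imwrite('pics/w2.png',im[:,:,::-1]);im=read_camera('scene');cv2.imwrite('pics/s2.png',im[:,:,::-1])
E
```

```text
t 4.03 p [ 0.4993 -0.1108  0.0604] q [-0.67  0.36  1.96  0.53  1.35  0.62] F [-0.45 -0.11  0.05] op 0.0
z [-0.01   0.643 -0.766] x [ 1.     0.014 -0.   ]
turn [-0.03 -0.03 -0.06] shift [-0.0001 -0.0003  0.0204] |rot| 0.1 |d| 0.02
```

View pics/w2.png

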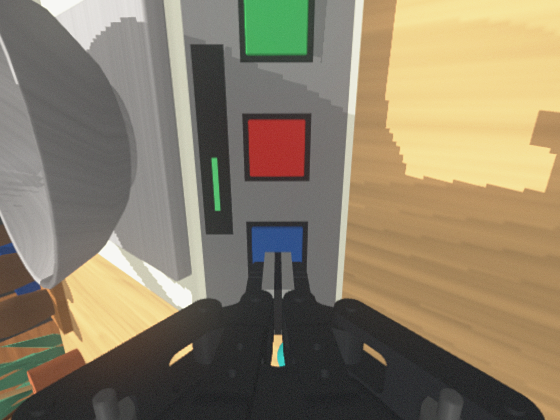

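View pics/s2.png

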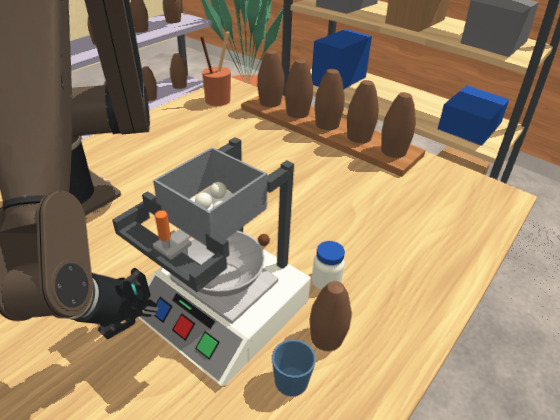

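Call:
move_arm --plan '[[[0,0,0,0,0,0.01,0],[0,0,0,0,0,0.016,0],[0,0,0,0,0,0.018,0],[0,0,0,0,0,0.019,0],[0,0,0,0,0,0.02,0]]]'

```text
time: 4.75
eef_pos: [0.5008, -0.0997, 0.0468]
tcp_rot: [0.94, 0.007, -0.001, -0.341]
contact_force: [-0.5, -0.1, 0.1]
opening: 0.001
```

Call:
move_arm --plan '[[[0,0,0,0,0,0.001,0],[0,0,0,0,0,0.002,0],[0,0,0,0,0,0.003,0],[0,0,0,0,0,0.0035,0],[0,0,0,0,0,0.0035,0]]]'

```text
time: 5.38
eef_pos: [0.5008, -0.0977, 0.0444]
tcp_rot: [0.94, 0.007, -0.001, -0.341]
contact_force: [-1.2, -1.6, 3.4]
opening: -0.002
```

Call:
move_arm --plan '[[[0,0,0,0,0,0.0006,0],[0,0,0,0,0,0.0012,0],[0,0,0,0,0,0.0014,0],[0,0,0,0,0,0.0014,0],[0,0,0,0,0,0.0014,0]]]'

```text
time: 6.0
eef_pos: [0.5008, -0.0972, 0.0438]
tcp_rot: [0.94, 0.007, -0.001, -0.341]
contact_force: [-2.9, -3.4, 4.9]
opening: 0.0
```

Call:
move_arm --plan '[[[0,0,0,0,0,0.001,0],[0,0,0,0,0,0.0016,0],[0,0,0,0,0,0.0016,0],[0,0,0,0,0,0.0016,0],[0,0,0,0,0,0.0016,0]]]'

```text
time: 6.62
eef_pos: [0.5008, -0.0969, 0.0434]
tcp_rot: [0.94, 0.008, -0.001, -0.34]
contact_force: [-3.8, -3.7, 6.7]
opening: 0.003
```

```bash
python3 - <<'E'
from h import *
s=st()
im=read_camera('wrist');cv2.imwrite('pics/w3.png',im[:,:,::-1])
E
```

```text
t 6.62 p [ 0.5008 -0.0969  0.0434] q [-0.65  0.38  1.97  0.55  1.31  0.61] F [-3.84 -3.73  6.68] op 0.0
z [-0.007  0.64  -0.768] x [1.    0.016 0.004]
```

View pics/w3.png

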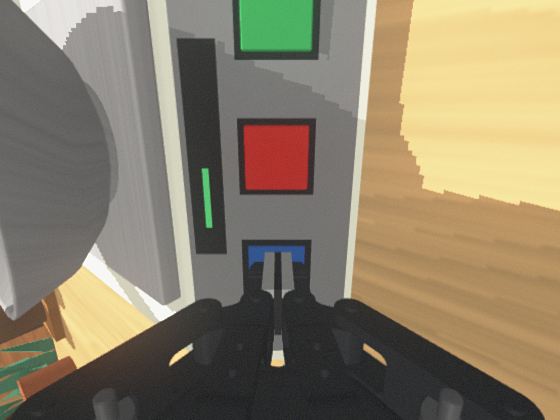

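Call:
move_arm --plan '[[[0,0,0,0,0,0.0012,0],[0,0,0,0,0,0.0016,0],[0,0,0,0,0,0.0016,0],[0,0,0,0,0,0.0016,0],[0,0,0,0,0,0.0016,0]]]'

```text
time: 7.3
eef_pos: [0.5008, -0.0967, 0.0432]
tcp_rot: [0.94, 0.008, -0.001, -0.34]
contact_force: [-4.9, -5.1, 7.4]
opening: 0.004
```

```bash
python3 - <<'E'
from h import *
s=st()
row([.499,-.26,.24],frame(40,.9))
E
```

```text
t 7.3 p [ 0.5008 -0.0967  0.0432] q [-0.65  0.38  1.97  0.55  1.31  0.61] F [-4.95 -5.08  7.42] op 0.0
z [-0.008  0.64  -0.768] x [1.    0.017 0.004]
turn [ 0.21 -0.13  0.17] shift [-0.0038 -0.0005 -0.2558] |rot| 0.3 |d| 0.256
```

Call:
move_arm --plan '[[[0,0,0,0,0,-0.03,0],[0.2,0,0,-0.001,0,-0.09,0],[0.2,0,0,-0.002,0,-0.15,0],[0.2,0,0.2,-0.004,0,-0.2,0],[0.2,0,0.2,-0.004,0,-0.25,0]]]'

```text
time: 7.92
eef_pos: [0.4988, -0.2572, 0.2358]
tcp_rot: [0.94, 0.007, -0.001, -0.342]
contact_force: [1.0, -0.1, 0.1]
opening: -0.003
```

```bash
python3 - <<'E'
from h import *
s=st()
row([.61,-.19,.40],frame(40,.9))
im=read_camera('scene');cv2.imwrite('pics/s4.png',im[:,:,::-1])
E
```

```text
t 7.92 p [ 0.4988 -0.2572  0.2358] q [-0.85  0.28  1.68  0.44  1.73  0.65] F [ 1.03 -0.09  0.14] op -0.0
z [-0.007  0.643 -0.766] x [1.    0.013 0.002]
turn [-0.02 -0.18 -0.04] shift [ 0.1124 -0.1558 -0.0833] |rot| 0.2 |d| 0.209
```

Call:
move_arm --plan '[[[0,0,0,0.025,-0.035,-0.019,0],[0,0,0,0.05,-0.07,-0.038,0],[0,0,0,0.075,-0.105,-0.057,0],[0,0,0,0.1,-0.14,-0.076,0],[0,0,0,0.113,-0.156,-0.083,0]]]'

```text
time: 8.6
eef_pos: [0.613, -0.1921, 0.4078]
tcp_rot: [0.941, 0.008, 0.004, -0.338]
contact_force: [-0.5, -0.2, 0.3]
opening: 0.001
```

```bash
python3 - <<'E'
from h import *
s=st();T=wristT(s)
row([.605,-.093,.284],frame(40,.9))
im=read_camera('wrist');cv2.imwrite('pics/w5.png',im[:,:,::-1])
for n in ['bolt_knob','box_mouth']:
    r=pinpoint('wrist',n);print(n,[(np.round(d['centre'],1).tolist(),round(d['p'],2),np.round(atz('wrist',d['centre'],.3085 if n[1]=='o' and n[2]=='l' else .32,T),4).tolist()) for d in r[:3]])
print(proj('wrist',[.556,-.0995,.3085],T))
E
```

```text
t 8.6 p [ 0.613  -0.1921  0.4078] q [-0.66  0.3   1.35  0.56  1.91  0.97] F [-0.46 -0.16  0.31] op 0.0
z [ 0.002  0.636 -0.772] x [1.    0.012 0.013]
turn [ 0.55 -0.71  0.3 ] shift [-0.0084  0.002   0.1586] |rot| 0.9 |d| 0.159
bolt_knob [([270.3, 248.9], 0.66, [0.5598, -0.1021, 0.3085])]
box_mouth [([198.2, 229.8], 0.58, [0.5563, 0.0004, 0.32])]
[[268.29317914 251.5288791 ]]
```

View pics/w5.png

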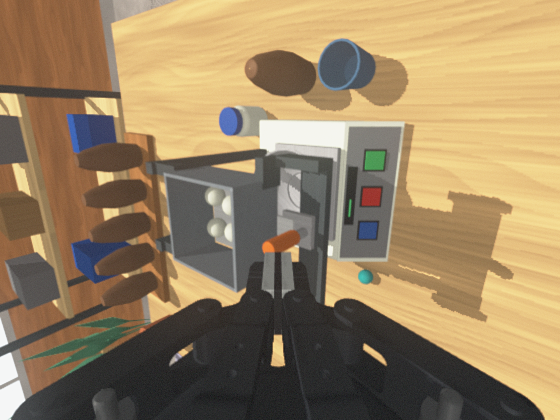

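Call:
move_arm --plan '[[[0,0,0,-0.001,0,0.04,0],[0.2,-0.3,0.1,-0.002,0.001,0.08,0],[0.4,-0.5,0.2,-0.003,0.002,0.12,0],[0.5,-0.7,0.3,-0.003,0.002,0.158,0],[0.5,-0.7,0.3,-0.003,0.002,0.158,0]]]'

```text
time: 9.38
eef_pos: [0.6065, -0.092, 0.2774]
tcp_rot: [0.939, 0.006, -0.008, -0.344]
contact_force: [0.8, -1.2, -0.2]
opening: -0.0
```

```bash
python3 - <<'E'
from h import *
s=st()
im=read_camera('scene');cv2.imwrite('pics/s6.png',cv2.resize(im[100:330,60:320,::-1],None,fx=2.5,fy=2.5))
E
```

```text
t 9.38 p [ 0.6065 -0.092   0.2774] q [-0.55  0.27  1.62  0.58  1.66  0.94] F [ 0.79 -1.18 -0.22] op -0.0
z [-0.019  0.646 -0.763] x [ 1.     0.017 -0.011]
```

View pics/s6.png

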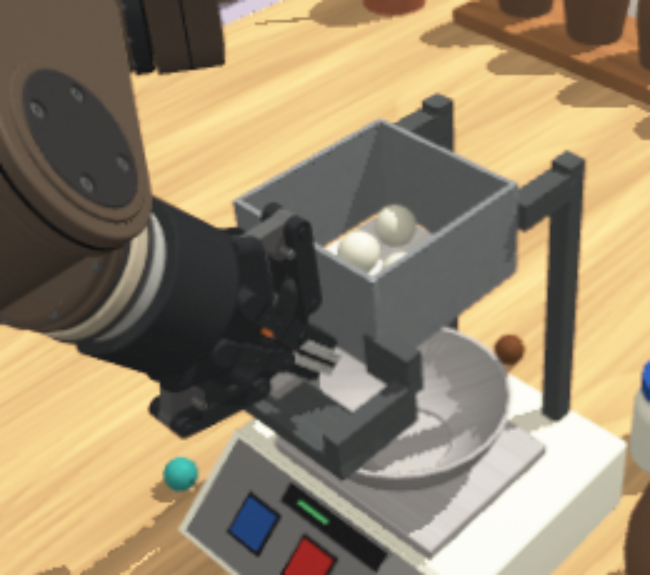

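Call:
move_arm --plan '[[[0,0,0,-0.008,-0.003,-0.003,0],[0,0,0,-0.016,-0.003,-0.003,0],[0,0,0,-0.024,-0.003,-0.003,0],[0,0,0,-0.032,-0.003,-0.003,0],[0,0,0,-0.04,-0.003,-0.003,0]]]'

```text
time: 10.05
eef_pos: [0.5677, -0.0941, 0.2849]
tcp_rot: [0.939, 0.006, -0.005, -0.343]
contact_force: [2.2, -1.2, 0.2]
opening: 0.004
```

```bash
python3 - <<'E'
from h import *
s=st()
im=read_camera('scene');cv2.imwrite('pics/s7.png',cv2.resize(im[100:330,60:320,::-1],None,fx=2.5,fy=2.5))
im=read_camera('wrist');cv2.imwrite('pics/w7.png',im[:,:,::-1])
E
```

```text
t 10.05 p [ 0.5677 -0.0941  0.2849] q [-0.58  0.18  1.71  0.56  1.68  0.91] F [ 2.23 -1.16  0.23] op 0.0
z [-0.013  0.644 -0.765] x [ 1.     0.015 -0.005]
```

View pics/w7.png

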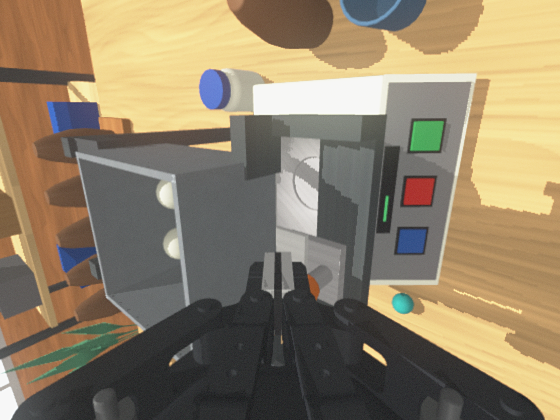

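Call:
move_arm --plan '[[[0,0,0,-0.006,0,0,0],[0,0,0,-0.012,0,0,0],[0,0,0,-0.018,0,0,0],[0,0,0,-0.024,0,0,0],[0,0,0,-0.028,0,0,0]]]'

```text
time: 10.78
eef_pos: [0.5385, -0.0942, 0.2848]
tcp_rot: [0.939, 0.006, -0.006, -0.343]
contact_force: [1.5, 0.3, -1.2]
opening: 0.001
```

Call:
move_arm --plan '[[[0,0,0,-0.002,0,0,0],[0,0,0,-0.004,0,0,0],[0,0,0,-0.006,0,0,0],[0,0,0,-0.007,0,0,0],[0,0,0,-0.008,0,0,0]]]'

```text
time: 11.4
eef_pos: [0.5328, -0.0944, 0.2849]
tcp_rot: [0.939, 0.005, -0.003, -0.343]
contact_force: [11.5, 0.6, -3.4]
opening: 0.002
```

```bash
python3 - <<'E'
from h import *
s=st()
im=read_camera('scene');cv2.imwrite('pics/s8.png',cv2.resize(im[100:330,60:320,::-1],None,fx=2.5,fy=2.5))
im=read_camera('wrist');cv2.imwrite('pics/w8.png',im[:,:,::-1])
E
```

```text
t 11.4 p [ 0.5328 -0.0944  0.2849] q [-0.62  0.11  1.79  0.55  1.68  0.88] F [11.52  0.56 -3.44] op 0.0
z [-0.008  0.644 -0.765] x [ 1.     0.012 -0.001]
```

View pics/s8.png

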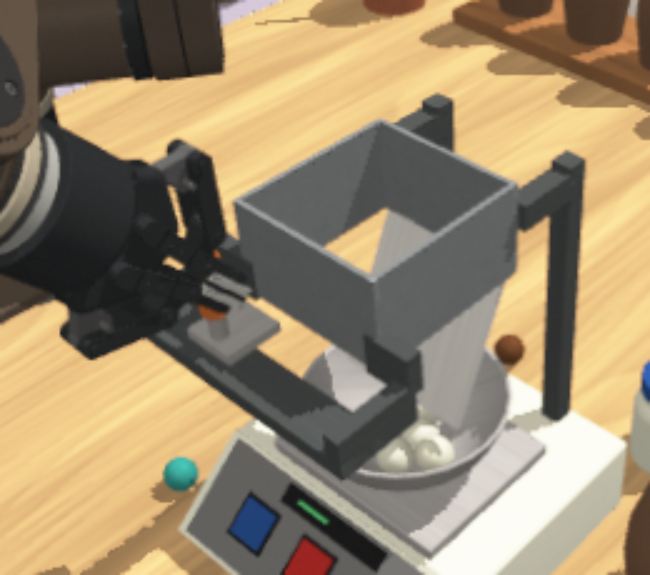

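View pics/w8.png

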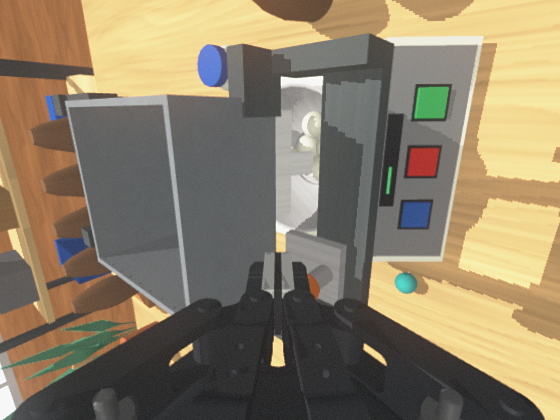

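Call:
move_arm --plan '[[[0,0,0,0.01,0,0,0],[0,0,0,0.015,0,-0.02,0],[0,0,0,0.02,0,-0.07,0],[0,0,0,0.03,0,-0.12,0],[0,0,0,0.05,0,-0.17,0]]]'

```text
time: 12.12
eef_pos: [0.5842, -0.204, 0.4164]
tcp_rot: [0.939, 0.005, -0.003, -0.343]
contact_force: [0.5, -0.1, 0.4]
opening: -0.003
```

```bash
python3 - <<'E'
from h import *
s=st()
row([.619,-.235,.215],frame(40,.9))
for c in ['scene','wrist','top']:
    im=read_camera(c);cv2.imwrite(f'pics/{c}9.png',im[:,:,::-1])
    for b in ['ball0_center']:
        r=pinpoint(c,b);print(c,b,[(np.round(d['centre'],0).tolist(),round(d['p'],2)) for d in r])
a=cv2.imread('pics/scene9.png');cv2.imwrite('pics/s9.png',cv2.resize(a[130:380,110:370],None,fx=2.3,fy=2.3,interpolation=cv2.INTER_CUBIC))
E
```

```text
t 12.12 p [ 0.5842 -0.204   0.4164] q [-0.7   0.26  1.38  0.55  1.95  0.94] F [ 0.52 -0.06  0.4 ] op -0.0
z [-0.01   0.644 -0.765] x [ 1.     0.013 -0.003]
turn [-0.08 -0.   -0.23] shift [0.035  0.1537 0.1338] |rot| 0.2 |d| 0.207
scene ball0_center [([225.0, 274.0], 0.48)]
wrist ball0_center [([297.0, 164.0], 0.45)]
top ball0_center [([331.0, 228.0], 0.45)]
```

View pics/s9.png

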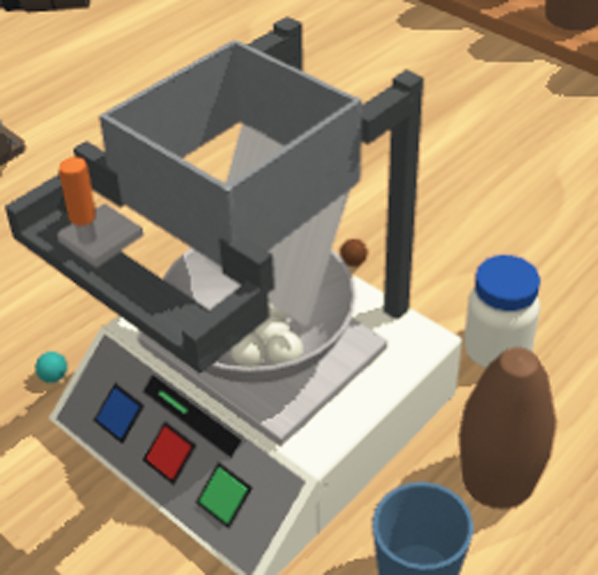

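View pics/wrist9.png

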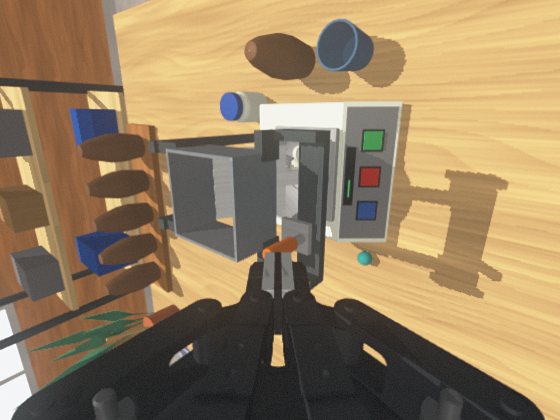

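```bash
python3 - <<'E'
import cv2
a=cv2.imread('pics/top9.png');cv2.imwrite('pics/t9.png',cv2.resize(a[150:310,250:430],None,fx=3.4,fy=3.4,interpolation=cv2.INTER_CUBIC))
E
```

```text
(no output)
```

View pics/t9.png

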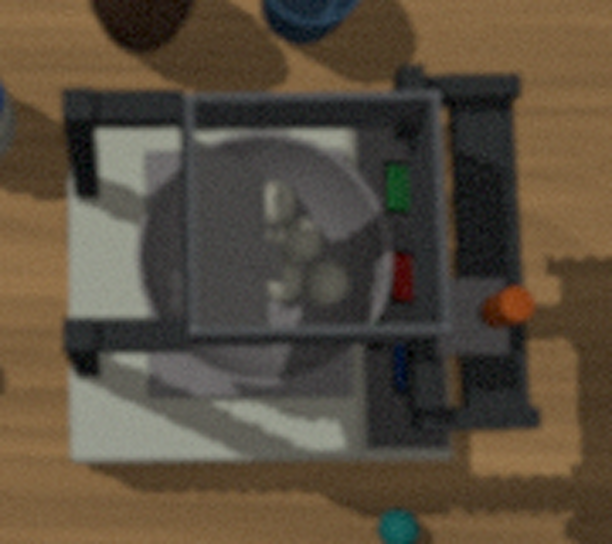

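Call:
move_arm --plan '[[[0,0,0,0.007,0.031,0,0],[0,0,0,0.014,0.062,0.02,0],[0,0,0,0.021,0.093,0.06,0],[0,0,0,0.028,0.124,0.1,0],[0,0,-0.2,0.035,0.153,0.134,0]]]'

```text
time: 13.05
eef_pos: [0.617, -0.2302, 0.2084]
tcp_rot: [0.939, 0.007, -0.006, -0.345]
contact_force: [0.5, -1.2, 0.0]
opening: -0.005
```

```bash
python3 - <<'E'
from h import *
s=st()
row([.619,-.1086,.0603],frame(40,.9))
im=read_camera('wrist');cv2.imwrite('pics/w10.png',im[:,:,::-1])
cv2.imwrite('pics/w10c.png',cv2.resize(im[60:300,60:340,::-1],None,fx=2.4,fy=2.4,interpolation=cv2.INTER_CUBIC))
E
```

```text
t 13.05 p [ 0.617  -0.2302  0.2084] q [-0.7   0.48  1.48  0.51  1.68  0.78] F [ 0.51 -1.23  0.04] op -0.0
z [-0.015  0.647 -0.762] x [ 1.     0.017 -0.006]
turn [-0.35  0.29 -0.16] shift [0.0049 0.0033 0.1916] |rot| 0.5 |d| 0.192
```

View pics/w10c.png

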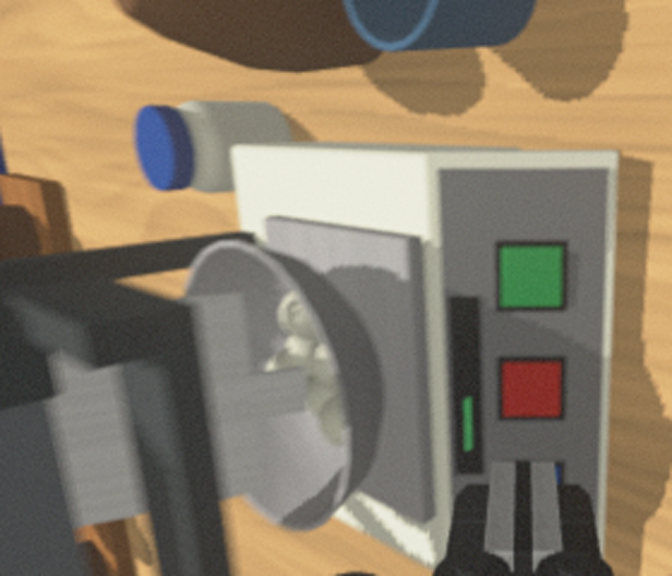

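Call:
move_arm --plan '[[[-0.3,0.3,-0.2,0.002,0.001,0.05,0],[-0.3,0.3,-0.2,0.004,0.003,0.1,0],[-0.3,0.3,-0.2,0.005,0.003,0.15,0],[-0.3,0.3,-0.2,0.005,0.003,0.185,0],[-0.3,0.3,-0.2,0.005,0.003,0.187,0]]]'

```text
time: 13.72
eef_pos: [0.6134, -0.1058, 0.055]
tcp_rot: [0.938, 0.007, -0.01, -0.347]
contact_force: [-0.2, 0.1, 0.0]
opening: -0.002
```

```bash
python3 - <<'E'
from h import *
s=st()
row([.619,-.0957,.045],frame(40,.9))
im=read_camera('wrist');cv2.imwrite('pics/w11.png',im[:,:,::-1])
E
```

```text
t 13.72 p [ 0.6134 -0.1058  0.055 ] q [-0.56  0.55  1.69  0.58  1.38  0.74] F [-0.24  0.11  0.03] op -0.0
z [-0.023  0.65  -0.759] x [ 1.     0.019 -0.014]
turn [-0.59  0.75 -0.38] shift [ 0.0059 -0.0011  0.014 ] |rot| 1.0 |d| 0.015
```

View pics/w11.png

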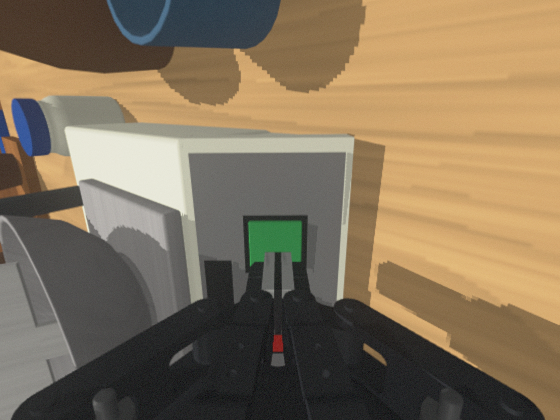

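Well aimed at green; correct the 6 mm x lag first, then advance.

Call:
move_arm --plan '[[[-0.3,0.4,-0.2,0.003,-0.001,0.002,0],[-0.6,0.7,-0.4,0.006,-0.001,0.004,0],[-0.6,0.7,-0.4,0.006,-0.001,0.007,0],[-0.6,0.7,-0.4,0.006,-0.001,0.009,0],[-0.6,0.7,-0.4,0.006,-0.001,0.0105,0]]]'

```text
time: 14.4
eef_pos: [0.6206, -0.0998, 0.0492]
tcp_rot: [0.94, 0.008, -0.001, -0.341]
contact_force: [-0.5, 0.1, 0.5]
opening: -0.0
```

```bash
python3 - <<'E'
from h import *
s=st()
row([.619,-.0957,.045],frame(40,.9))
E
```

```text
t 14.4 p [ 0.6206 -0.0998  0.0492] q [-0.55  0.56  1.69  0.59  1.35  0.74] F [-0.48  0.12  0.49] op -0.0
z [-0.007  0.641 -0.767] x [1.    0.015 0.003]
turn [ 0.13 -0.15  0.08] shift [-0.0016 -0.0005  0.0059] |rot| 0.2 |d| 0.006
```

Call:
move_arm --plan '[[[0,0,0,-0.001,0,0.0015,0],[0,0,0,-0.001,0,0.003,0],[0,0,0,-0.001,0,0.0045,0],[0,0,0,-0.001,0,0.006,0],[0,0,0,-0.001,0,0.006,0]]]'

```text
time: 15.02
eef_pos: [0.6197, -0.0961, 0.0447]
tcp_rot: [0.94, 0.008, -0.001, -0.341]
contact_force: [0.2, 0.2, -0.1]
opening: 0.001
```

Call:
move_arm --plan '[[[0,0,0,0,0,0.0008,0],[0,0,0,0,0,0.0016,0],[0,0,0,0,0,0.0022,0],[0,0,0,0,0,0.0022,0],[0,0,0,0,0,0.0022,0]]]'

```text
time: 15.65
eef_pos: [0.6197, -0.0953, 0.0437]
tcp_rot: [0.94, 0.008, -0.001, -0.341]
contact_force: [-3.4, -3.5, 6.0]
opening: 0.001
```

Call:
move_arm --plan '[[[0,0,0,0,0,0.001,0],[0,0,0,0,0,0.0019,0],[0,0,0,0,0,0.0019,0],[0,0,0,0,0,0.0019,0],[0,0,0,0,0,0.0019,0]]]'

```text
time: 16.27
eef_pos: [0.6197, -0.095, 0.0434]
tcp_rot: [0.94, 0.008, -0.001, -0.34]
contact_force: [-4.5, -4.9, 6.5]
opening: -0.001
```

Call:
move_arm --plan '[[[0,0,0,0,0,0.001,0],[0,0,0,0,0,0.0016,0],[0,0,0,0,0,0.0016,0],[0,0,0,0,0,0.0016,0],[0,0,0,0,0,0.0016,0]]]'

```text
time: 16.9
eef_pos: [0.6198, -0.0949, 0.0433]
tcp_rot: [0.94, 0.009, -0.001, -0.34]
contact_force: [-3.8, -4.5, 7.1]
opening: -0.006
```

Call:
move_arm --plan '[[[0,0,0,0,0,-0.02,0],[0,0,0,0,0,-0.07,0],[0,0,0,0,0,-0.13,0],[0,0,0,0,0,-0.18,0],[0,0,0,0,0,-0.2,0]]]'

```text
time: 17.52
eef_pos: [0.6224, -0.2254, 0.2004]
tcp_rot: [0.941, 0.009, 0.002, -0.339]
contact_force: [0.5, 0.3, -0.2]
opening: -0.001
```

```bash
python3 - <<'E'
from h import *
s=st()
im=read_camera('wrist');cv2.imwrite('pics/w12.png',cv2.resize(im[60:300,60:340,::-1],None,fx=2.4,fy=2.4,interpolation=cv2.INTER_CUBIC))
im=read_camera('scene');cv2.imwrite('pics/s12.png',cv2.resize(im[130:400,100:370,::-1],None,fx=2.2,fy=2.2,interpolation=cv2.INTER_CUBIC))
E
```

```text
t 17.52 p [ 0.6224 -0.2254  0.2004] q [-0.69  0.48  1.49  0.51  1.65  0.78] F [ 0.45  0.29 -0.25] op -0.0
z [-0.003  0.637 -0.771] x [1.    0.015 0.009]
```

View pics/w12.png

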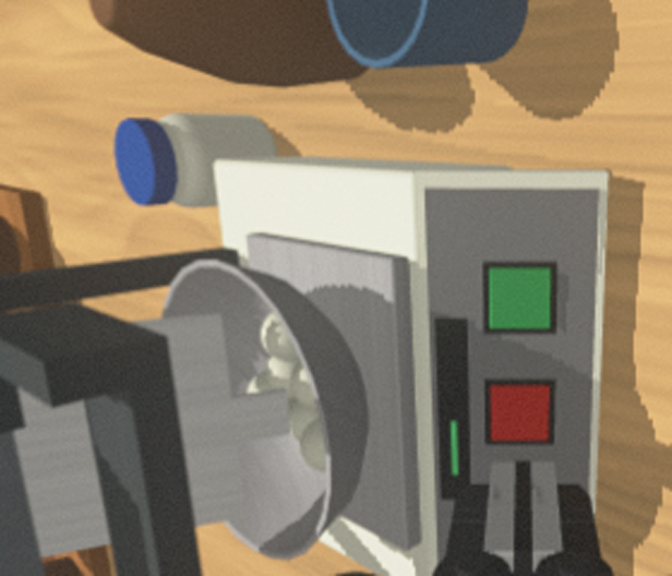

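View pics/s12.png

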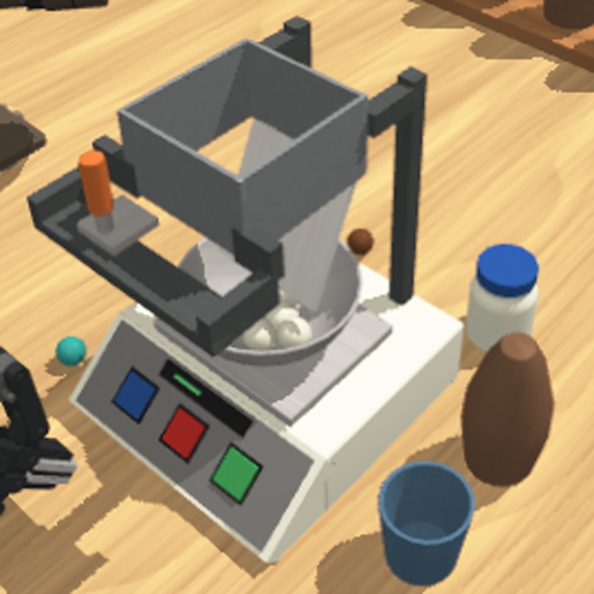

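```bash
python3 - <<'E'
from h import *
for c in ['scene','top']:
    read_camera(c);r=pinpoint(c,'bolt_knob');print(c,np.round(r[0]['centre'],1),np.round(atz(c,r[0]['centre'],.3085),4))
E
```

```text
scene [139.9 202.6] [ 0.5161 -0.105   0.3085]
top [401.6 238.5] [ 0.5132 -0.0996  0.3085]
```

```bash
python3 - <<'E'
from h import *
N={c:read_camera(c)[:,:,::-1].copy() for c in ['scene','top']}
for c in ['scene','top']:
    for nm,im in [('old',cv2.imread(f'pics/{c}0.png')),('new',N[c])]:
        h=cv2.cvtColor(im,cv2.COLOR_BGR2HSV).astype(int)
        m=(h[...,0]>3)&(h[...,0]<14)&(h[...,1]>190)&(h[...,2]>120)
        n,l,s,ce=cv2.connectedComponentsWithStats(m.astype(np.uint8))
        # keep near station
        i=max((j for j in range(1,n) if 120<ce[j][0]<430 and 180<ce[j][1]<260),key=lambda j:s[j,4])
        print(c,nm,ce[i].round(1),s[i],atz(c,ce[i],.2855).round(4))
E
```

```text
scene old [162.9 227.2] [156 214  14  26 254] [ 0.5608 -0.1026  0.2855]
scene new [143.3 214.7] [137 203  14  24 244] [ 0.5169 -0.1039  0.2855]
top old [399.9 212.9] [396 209   9   9  55] [ 0.5601 -0.1044  0.2855]
top new [401.5 238.8] [398 235   9   9  59] [ 0.515  -0.1053  0.2855]
```

```bash
python3 - <<'E'
from plant import *
s=get_state();print(s['time'],s['contact_force']);print(ticket.sign_off())
E
```

```text
17.925 [-0.04164293  0.43266891 -0.11132789]
the job is handed in; nothing more can be done
None
```

The job is handed in at 17.9 s, with all three steps done in the order asked; sign-off reports no verdict. I zeroed the scale with the blue key, slid the bolt fully left so the floor dropped and the balls fell into the bowl, then pressed the green key.

- **Key presses:** Blue peaked at about 9 N and green at about 8 N square to the panel. Both were held well over 0.2 s. The red key was never touched.
- **Bolt:** The push ended against the stop at about 11.5 N. Measuring the knob's colour before and after gave 44–45 mm of travel in both cameras. The network's point in the scene camera gave only 38 mm, which I put down to its usual error.
- **Balls:** Four or five of the six can be seen in the bowl; the hanging floor flap hides the rest. None shows in the box, on the pan or on the bench, so I take all six to be in the bowl.
- **Scene:** The bowl, jar, cup, bottle blank and the two look-alike balls look unmoved. The arm stands clear, with about zero contact force.
- **Not confirmed:** The scale's display looked the same before and after both presses, so I judge that they registered from force and hold time only.

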